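# Seat the hexagonal die in the press bed

## Robot

A 6-joint arm with a two-finger parallel gripper is mounted at the origin on a cart in front of the work surface, level with it; the furniture and walls round the work are solid. World frame = base frame: x ahead of the robot, y to its left, z up, the work surface at z = 0. Lengths are in m, angles in rad, forces in N, time in s.
With the tool pointing down it reaches from about 0.3 to 0.85 m from the base axis. Payload 5.4 kg.
Tool frame: the origin (TCP) lies between the finger pads; the fingertips stand 22 mm ahead of it and the grasp point (between the pads) lies 3 mm ahead of it (finger_overhang is the distance from the TCP to the fingertips, in m); z points along the fingers, y is the direction in which the jaws open and shut (so a half turn about z gives the same grasp; the last joint's range is limited). The gripper opens to 85 mm and grips with 20 to 120 N. Pads are 22 mm wide; open, the fingers measure 114 mm over their backs; the gripper's body (76 mm by 85 mm) begins 54 mm behind the grasp point. The pads swing forward as they close: fully open they stand 13 mm farther back than shut.
Start: joints at [1.119, 0.158, 1.597, -0, 1.386, -0.21], TCP at [0.138, 0.558, 0.253] pointing down, gripper open.
Joint ranges: [-2.91, 2.91], [-0.94, 2.29], [0.18, 2.7], [-1.29, 4.43], [0.17, 2.64], [-3, 3]. Speed limits (rad/s): [2.57, 2.57, 3.14, 3.14, 3.14, 3.14].

## Interface

Orientations are given as a rotation vector (axis times angle).
In Python, from cell import * gives the robot as it stands.
- The arm moves only by the tool step_arm, never from a script. Its argument "increments" is a list of rows, each an object with "slide": the shift along the tool's x, y, z in mm, a list of three; "twist": the turn about the tool's z in rad; "claw": the closure in counts, from 0 (fully open) to 255 (shut). A call has 1 to 8 rows; each row is the pose to reach, as a shift and turn from the pose measured when the call began, along the tool's axes at that moment; what a row does not reach only later rows make up. A row lasts 1/8 s, in which the tool goes at most 62.5 mm and 10.7 degrees, less where a joint would pass 70% of its speed; a pose out of reach is approached as far as the arm can. A call with a gripper value outside its range is refused whole. The fingers move at their own pace and stop on an object; "squeeze" is the grip in N (left out, the last holds). Time passes only in rows, so rows that repeat a pose let the fingers close. It gives the time, the measured TCP pose, the force and the opening at its end, in the units of the state.
- get_state(): the state, without advancing time (a new reading comes with each control period).
- capture(name): name is "scene" or "top"; returns (picture, depth): 480x640x3 uint8, blue, green, red; 480x640 float32, m along the optical axis (not along the pixel's ray), 0 where there is no reading.
- camera_model(name): a dict with "fx", "fy", "cx", "cy" (pixels), "pose" (4x4, takes a point from camera to world coordinates). Camera axes: x right, y down, z forward; pixel columns grow to the right and rows downward; lengths in m; the calibration is good to about 2 mm. A picture is of the moment at which its call begins. camera_model takes no time and is no camera call.
- finish_job(): hands the job in, once; it reports no verdict.
The state is a dict: "clock": time; "q": joint angles; "joint_velocities": joint speeds; "effort": joint torques, N m; "position": TCP position; "orientation": TCP orientation; "ft_force": force on the tool from outside, world axes, zero at the start; "torque": the same for the moment, N m; "opening": finger opening in m.
Only numpy, scipy, OpenCV 4.12 (cv2) and the standard library are available. Lean on these libraries where they do the work, as an engineer would, in place of code of your own. Each camera call takes 0.05 s, during which the arm holds its last target.

## Task

Get the sweet press ready: pick up the hexagonal die by its upright grip and seat it in the hexagonal pocket of the press bed. The pocket is never quite where the bed suggests, so shuffle the die with a light touch, never forcing it, until it falls fully home, flat on the pocket floor and flush with the plate, then let go. Leave the timer, the two ring moulds and the tub as they are.

Things in the scene. Friction and masses are not known exactly. Their poses are not given: they have to be found in the camera images.
- hex_die: Loose steel hexagon, 50 mm across flats, 57.7 mm over corners, 16 mm thick, foot edge chamfered 1.5 mm, with a wooden grip upright on top. 52 mm high in all, about 0.3 kg, stands on the table. Origin: centre of the underside, z up; two corners point along +-x, two flats face +-y.
- die_grip (a point): Middle of the die's grip, 34 mm above its underside: an upright wooden bar 44 mm long (along the die's x), 14 mm thick (along its y), 36 mm high. Axes as the die's.
- press_bed: Fixed square beech board, 136 x 136 mm, its top face 20 mm above the table. A hexagonal metal plate, 100 mm across flats and 16 mm thick, is screwed down on it (plate top 36 mm above the table). Origin: centre of the board's underside at table height, z up. Die and bed stand under 80 N between them.
- pocket_about (a point): Rough place of the pocket floor, on the board's top at its centre (20 mm up); the plate's hexagon pocket is 52.5 mm across flats, 16 mm deep, 1 mm lead-in. The rigid plate sits off-centre: the true pocket is up to 7.5 mm off along x and along y and turned up to 0.18 rad, unmeasured. Unturned, two corners lie along this point's +-x. Die fits in all six turns.
- timer: Kitchen timer lying on its back, 74 x 64 x 18 mm, bystander; origin at the centre of its underside.
- ring_large: Steel ring mould, 69 mm diameter, 32 mm high, bystander; origin at the centre of its underside.
- ring_small: Steel ring mould, 55 mm diameter, 34 mm high, bystander; origin at the centre of its underside.
- tub: Small white lidded tub, 61 mm diameter, 42 mm high, bystander; origin at the centre of its underside.
Things that resemble listed ones, but are neither listed nor needed, are in the scene too. Leave any green look-alike of the hex_die alone.

How it is judged:
On the way, in this order (a step that is already met when the one before it is completed fails the run):
1. the die is lifted clear off the table, upright (height (world z) of hex_die above 0.03 m and angle between hex_die's own z axis and vertical below 0.4 rad), for 0.2 s.
2. the die is fully home in the pocket (z of hex_die in the frame of press_bed between 0.016 and 0.0225 m and horizontal distance between hex_die and press_bed below 0.015 m and angle between hex_die's own z axis and vertical below 0.08 rad), for 0.2 s.
At the end, for the whole second after the job is handed in: the die lies flat in the pocket (tilted less than 0.08 rad), its underside within 2.5 mm of the pocket floor and its centre within 15 mm of the bed's centre, at rest and let go (all of step 2 and linear speed of hex_die below 0.02 m/s and contact force between hex_die and the arm below 0.1 N); the robot touches nothing.
It fails at once if the die is forced: contact between die and press bed over 80 N (contact force between hex_die and press_bed above 80 N).
It fails at once if the timer is pushed more than 25 mm or tipped (distance of timer from where it was at the start of the episode above 0.025 m or angle between timer's own z axis and vertical above 0.5 rad).
It fails at once if the ring large is pushed more than 25 mm or tipped (distance of ring_large from where it was at the start of the episode above 0.025 m or angle between ring_large's own z axis and vertical above 0.5 rad).
It fails at once if the ring small is pushed more than 25 mm or tipped (distance of ring_small from where it was at the start of the episode above 0.025 m or angle between ring_small's own z axis and vertical above 0.5 rad).
It fails at once if the tub is pushed more than 25 mm or tipped (distance of tub from where it was at the start of the episode above 0.025 m or angle between tub's own z axis and vertical above 0.5 rad).
It also fails if it takes over 72 s, if anything falls off the work surface, if the arm or the gripper's body presses on something with over 40 N, if the wrist force passes 120 N, or if a joint passes its speed limit or range.

## Working session

There is one attempt and no reset: what is moved stays moved. The work goes in short steps, Python scripts to look and compute and a tool call to move; the robot and the scene stay as the last step left them, time stands still between calls to the robot, and variables do not carry over. Pictures are saved under pics/ and viewed, and the job is handed in when it is done.

Besides the shell and the picture viewer there is one more tool, called after "Request:" as name(argument=value, ...) on one line, values as JSON. step_arm: Moves the arm, as the interface text tells. Its arguments: {"type":"object","properties":{"increments":{"type":"array","items":{"type":"object","properties":{"slide":{"type":"array","items":{"type":"number"}},"twist":{"type":"number"},"claw":{"type":"number"}}}},"squeeze":{"type":"number"}},"required":["increments"]}

```bash
mkdir -p pics; ls; python3 - <<'E'
from cell import *
import cv2,numpy as np
s=get_state();print({k:np.round(v,3).tolist() for k,v in s.items()})
for n in("scene","top"):
    p,d=capture(n);cv2.imwrite(f"pics/{n}0.png",p);np.save(f"pics/{n}0.npy",d)
    m=camera_model(n);print(n,{k:np.round(v,3).tolist() for k,v in m.items()})
E
```

```text
pics
{'clock': 0.0, 'q': [1.119, 0.159, 1.598, -0.0, 1.386, -0.21], 'joint_velocities': [-0.0, -0.001, 0.0, 0.002, 0.001, -0.0], 'effort': [0.001, -39.601, -33.143, -0.0, 0.009, -0.0], 'position': [0.137, 0.558, 0.252], 'orientation': [-0.379, -3.118, 0.003], 'ft_force': [0.178, -0.098, -0.078], 'torque': [-0.007, 0.041, -0.026], 'opening': 0.086}
scene {'fx': 455.542, 'fy': 455.542, 'cx': 314.442, 'cy': 239.991, 'pose': [[0.606, -0.58, 0.544, 0.02], [-0.795, -0.446, 0.41, -0.496], [0.005, -0.682, -0.732, 0.79], [0.0, 0.0, 0.0, 1.0]]}
top {'fx': 444.46, 'fy': 444.46, 'cx': 321.563, 'cy': 235.037, 'pose': [[0.026, -0.995, 0.1, 0.498], [-1.0, -0.025, 0.01, -0.074], [-0.007, -0.1, -0.995, 0.942], [0.0, 0.0, 0.0, 1.0]]}
```

View pics/scene0.png

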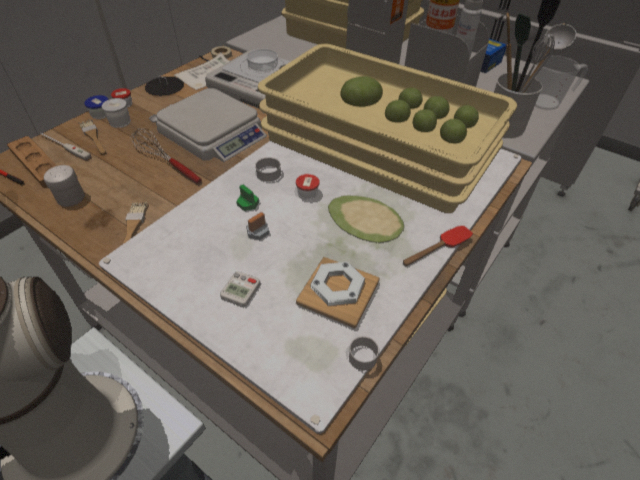

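View pics/top0.png

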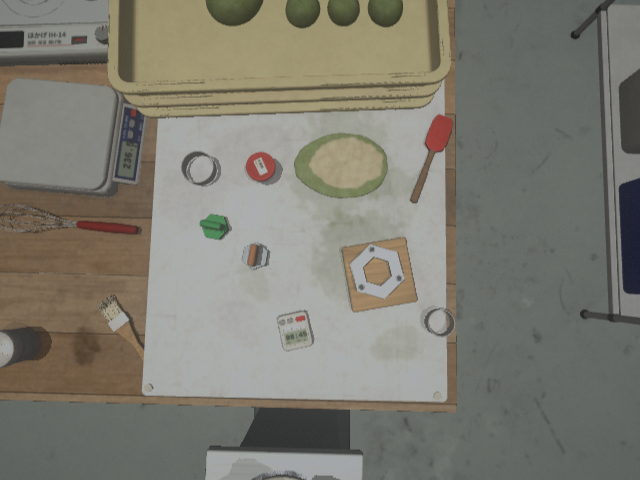

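Two things could be the die. In the top view, a steel hexagon with a brown wooden grip is at (256,255), and a green look-alike is at (214,226). The description fits the steel one. The bed is at (379,273), the timer at (295,330), the rings at (200,168) and (438,321), and the red-labelled tub at (261,167). I'll check close crops next.

```bash
python3 - <<'E'
import cv2,numpy as np
p=cv2.imread("pics/top0.png")
a=cv2.resize(p[235:275,236:276],None,fx=14,fy=14,interpolation=cv2.INTER_CUBIC)
b=cv2.resize(p[228:318,334:424],None,fx=6.6,fy=6.6,interpolation=cv2.INTER_CUBIC)
def grid(im,x0,y0,f,st):
    for i in range(0,im.shape[1],int(st*f)):
        pass
    return im
for k in range(0,40,5):
    cv2.putText(a,str(236+k),(k*14,10),0,.35,(0,0,255));cv2.putText(a,str(235+k),(0,k*14+5),0,.35,(0,0,255))
cv2.imwrite("pics/a.png",a)
for k in range(0,90,10):
    cv2.putText(b,str(334+k),(int(k*6.6),10),0,.35,(0,0,255));cv2.putText(b,str(228+k),(0,int(k*6.6)+5),0,.35,(0,0,255))
cv2.imwrite("pics/b.png",b)
E
```

```text
(no output)
```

View pics/a.png

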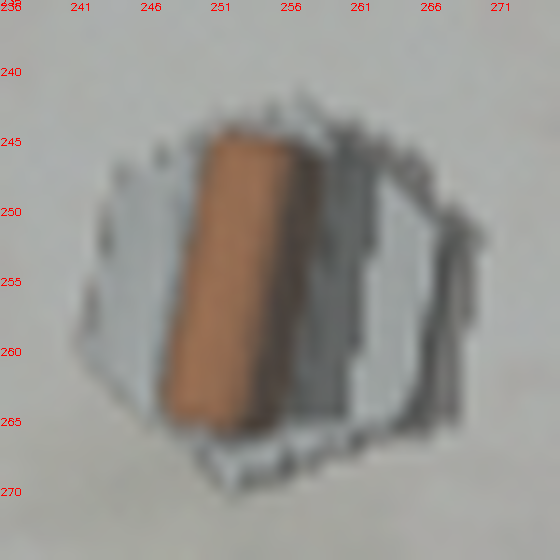

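View pics/b.png

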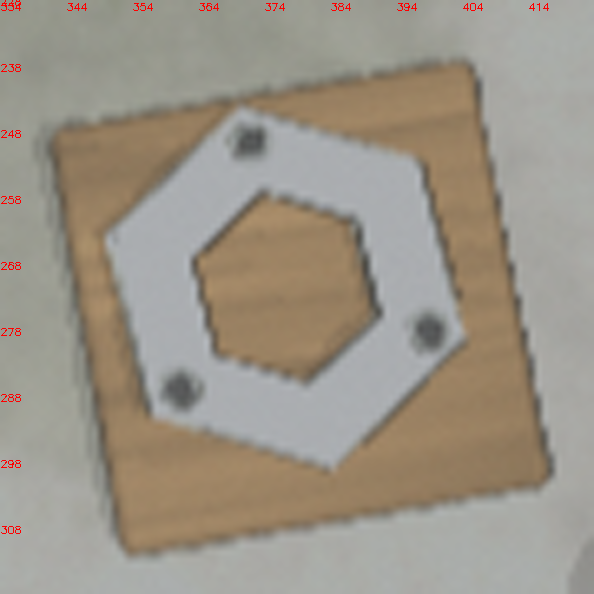

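The top-view crop confirms the choice: a steel hexagon with a brown grip whose top runs from about (252,245) to (250,265). The plate and the pocket edge are both clear in the bed crop. I'll fit the poses now.

```bash
cat > h.py <<'E'
import numpy as np,cv2
from cell import *
from scipy.optimize import least_squares
def ray(n,uv,z):
    m=camera_model(n);uv=np.atleast_2d(uv).astype(float);P=np.array(m["pose"])
    d=np.c_[(uv[:,0]-m["cx"])/m["fx"],(uv[:,1]-m["cy"])/m["fy"],np.ones(len(uv))]@P[:3,:3].T
    t=(z-P[2,3])/d[:,2];return P[:3,3]+d*t[:,None]
def cloud(n,d):
    m=camera_model(n);P=np.array(m["pose"]);v,u=np.indices(d.shape)
    c=np.stack([(u-m["cx"])/m["fx"]*d,(v-m["cy"])/m["fy"]*d,d],-1)
    return c@P[:3,:3].T+P[:3,3]
def hexfit(pts,R=None):
    # corners in order; fit centre, angle, radius
    p=pts[:,:2];c=p.mean(0);r=p-c
    ang=np.arctan2(r[:,1],r[:,0]);a=np.angle(np.exp(6j*ang).mean())/6
    return c,a,np.linalg.norm(r,axis=1)
E
python3 - <<'E'
from h import *
f=6.6
o=np.array([(242,106),(420,158),(466,338),(333,468),(152,413),(104,235)])
i=np.array([(265,191),(355,218),(380,318),(307,382),(216,354),(193,260)])
b=np.array([(52,132),(470,62),(552,478),(130,553)])
cv=lambda q:(q+.5)/f-.5+[334,228]
for n,q,z in(("outer",o,.036),("inner",i,.036)):
    c,a,r=hexfit(ray("top",cv(q),z));print(n,c.round(4),a.round(3),r.round(4))
w=ray("top",cv(b),.02);print("board",w.mean(0).round(4),[round(float(np.linalg.norm(w[k]-w[k-1])),4) for k in range(4)],np.arctan2(*(w[0]-w[1])[[1,0]]).round(3), np.arctan2(*(w[1]-w[2])[[1,0]]).round(3))
p=cv2.imread("pics/top0.png");d=np.load("pics/top0.npy");X=cloud("top",d)
# grip
s=X[235:275,236:276].reshape(-1,3);col=p[235:275,236:276].reshape(-1,3).astype(int)
m=(s[:,2]>.044);g=s[m];print("top",m.sum(),g.mean(0).round(4),g.min(0).round(4),g.max(0).round(4))
pp=g[:,:2].astype(np.float32)*1000;print(cv2.minAreaRect(pp))
m=(s[:,2]>.008)&(s[:,2]<.03);print(m.sum(),np.median(s[m,2]),cv2.minEnclosingCircle(s[m,:2].astype(np.float32)*1000))
print("plate z",np.median(X[300-10:300-6,380:384,2]),X[246,385,2],"table",np.median(X[220:230,280:300,2]),"board",X[273,379,2])
P=X.reshape(-1,3)
for nm,(u,v) in dict(timer=(295,330),rs=(438,321),tub=(261,167),green=(214,226)).items(): print(nm,X[v,u].round(3))
# scene check
p2=cv2.imread("pics/scene0.png");cv2.imwrite("pics/c.png",cv2.resize(p2[205:245,237:277],None,fx=14,fy=14,interpolation=2))
cv2.imwrite("pics/c2.png",cv2.resize(p2[250:330,292:384],None,fx=6.5,fy=6.5,interpolation=2))
d2=np.load("pics/scene0.npy");X2=cloud("scene",d2)
s=X2[205:245,237:277].reshape(-1,3);g=s[s[:,2]>.046];print("scene grip",len(g),cv2.minAreaRect(g[:,:2].astype(np.float32)*1000),g[:,2].max())
E
```

```text
outer [ 0.5185 -0.179 ] 0.263 [0.057  0.0574 0.0572 0.0572 0.0569 0.058 ]
inner [ 0.5181 -0.1789] 0.249 [0.0302 0.0302 0.0303 0.0297 0.0299 0.0297]
board [ 0.5131 -0.1855  0.02  ] [0.133, 0.1337, 0.1319, 0.1333] 1.762 0.201
top 158 [0.5417 0.0691 0.0793] [ 0.4976 -0.0738  0.0441] [0.5639 0.0833 0.9417]
((531.6672973632812, 2.2338104248046875), (160.96041870117188, 43.20465087890625), 80.85991668701172)
329 0.01604706053016547 ((543.1903076171875, 74.08001708984375), 28.0366268157959)
plate z 0.03560839884025391 0.01721059932466218 table -0.0007034458936679422 board 0.017572872530236205
timer [ 0.394 -0.015  0.014]
rs [ 0.418 -0.312  0.001]
tub [0.727 0.064 0.039]
green [0.6   0.153 0.053]
scene grip 101 ((281.5257873535156, -199.49868774414062), (789.2476196289062, 38.52895736694336), 45.74961853027344) 0.7901492773472073
```

View pics/c.png

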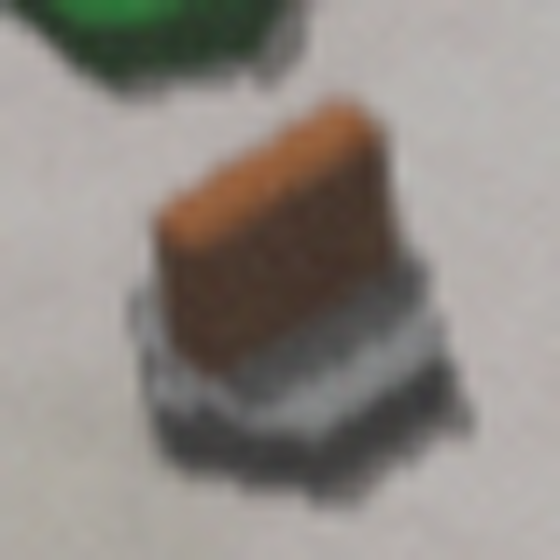

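View pics/c2.png

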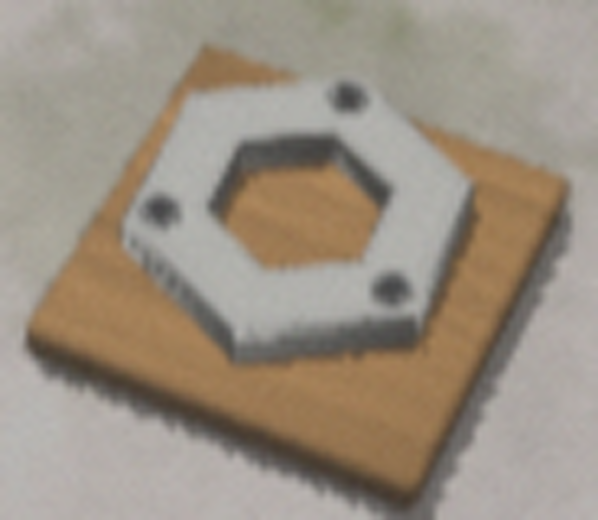

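```bash
python3 - <<'E'
from h import *
for n,(r0,r1,c0,c1) in(("top",(235,275,236,276)),("scene",(205,245,237,277))):
    p=cv2.imread(f"pics/{n}0.png");d=np.load(f"pics/{n}0.npy");X=cloud(n,d)
    s=X[r0:r1,c0:c1].reshape(-1,3);ok=d[r0:r1,c0:c1].reshape(-1)>0
    c=p[r0:r1,c0:c1].reshape(-1,3).astype(int)
    m=ok&(s[:,2]>.047)&(s[:,2]<.058)&(c[:,2]-c[:,0]>40);g=s[m]
    u,sv,vt=np.linalg.svd(g[:,:2]-g[:,:2].mean(0));r=cv2.minAreaRect(g[:,:2].astype(np.float32)*1000)
    print(n,m.sum(),g.mean(0).round(4),"axis",np.arctan2(vt[0,1],vt[0,0]).round(3),r)
    m=ok&(s[:,2]>.012)&(s[:,2]<.02);g=s[m];h=cv2.convexHull(g[:,:2].astype(np.float32)*1000)
    print(" hex",m.sum(),np.median(g[:,2]),cv2.minEnclosingCircle(h))
q=np.array([(222,135),(292,148),(240,435),(165,415)]);w=ray("top",(q+.5)/14-.5+[236,235],.052)
print(w.round(4),w.mean(0).round(4))
from scipy.spatial.transform import Rotation as R
s=get_state();print(R.from_rotvec(s["orientation"]).as_matrix().round(4))
E
```

```text
top 111 [0.5444 0.0745 0.0518] axis 3.0 ((544.4873657226562, 74.54750061035156), (11.134662628173828, 39.817169189453125), 81.69806671142578)
 hex 300 0.01598963891573829 ((543.384521484375, 74.1291275024414), 28.004358291625977)
scene 69 [0.5442 0.0714 0.0509] axis 2.999 ((543.7788696289062, 71.4999771118164), (12.573241233825684, 40.18119430541992), 84.65181732177734)
 hex 173 0.015705852174281776 ((555.803955078125, 102.78382873535156), 59.390907287597656)
[[0.5652 0.0756 0.052 ]
 [0.5636 0.0655 0.052 ]
 [0.5223 0.0713 0.052 ]
 [0.5249 0.0821 0.052 ]] [0.544  0.0736 0.052 ]
[[-9.709e-01  2.395e-01 -7.000e-04]
 [ 2.395e-01  9.709e-01 -1.500e-03]
 [ 3.000e-04 -1.600e-03 -1.000e+00]]
```

```bash
cat >> h.py <<'E'
from scipy.spatial.transform import Rotation as Ro
def go(x,y,z,yaw_y):
    s=get_state();M=Ro.from_rotvec(s["orientation"]).as_matrix()
    sl=M.T@(np.array([x,y,z])-s["position"])*1000
    cur=np.arctan2(M[1,1],M[0,1]);dw=(yaw_y-cur+np.pi/2)%np.pi-np.pi/2
    print("slide",sl.round(1),"twist",round(-dw,4),"pos",np.round(s["position"],4),"F",np.round(s["ft_force"],1),"open",round(s["opening"],4),"t",round(s["clock"],2),"tilt",M[:,2].round(4))
E
python3 -c "
from h import *
go(.544,.0735,.12,1.429)"
```

```text
slide [-510.7 -372.6  132.9] twist -0.1 pos [0.1375 0.5578 0.2524] F [-1.2  1.3  0.5] open 0.0854 t 0.1 tilt [-7.0e-04 -1.5e-03 -1.0e+00]
```

Request:
step_arm(increments=[{"slide": [-40,-30,5],"twist": 0,"claw": 0},{"slide": [-88,-64,10],"twist": -0.1,"claw": 60},{"slide": [-136,-99,20],"twist": -0.1,"claw": 90},{"slide": [-184,-134,30],"twist": -0.1,"claw": 90},{"slide": [-232,-169,40],"twist": -0.1,"claw": 90},{"slide": [-280,-204,50],"twist": -0.1,"claw": 90},{"slide": [-328,-239,60],"twist": -0.1,"claw": 90},{"slide": [-376,-274,70],"twist": -0.1,"claw": 90}], squeeze=40)

```text
clock: 1.1
position: [0.4376, 0.1999, 0.1823]
orientation: [-0.223, -3.133, 0.002]
ft_force: [0.4, 0.7, -0.3]
opening: 0.0553
```

```bash
python3 -c "
from h import *
go(.544,.0735,.12,1.429)"
```

```text
slide [-123.2 -110.    62.3] twist -0.0001 pos [0.4376 0.1999 0.1823] F [ 0.4  0.7 -0.3] open 0.0553 t 1.1 tilt [-8.0e-04 -1.4e-03 -1.0e+00]
```

Request:
step_arm(increments=[{"slide": [-45,-40,20],"twist": 0,"claw": 90},{"slide": [-88,-78,40],"twist": 0,"claw": 90},{"slide": [-112,-100,55],"twist": 0,"claw": 90},{"slide": [-123,-110,62],"twist": 0,"claw": 90},{"slide": [-123,-110,62],"twist": 0,"claw": 90}])

```text
clock: 1.72
position: [0.5434, 0.0736, 0.1198]
orientation: [-0.224, -3.131, 0.002]
ft_force: [-0.7, -0.4, 0.2]
opening: 0.0556
```

```bash
python3 - <<'E'
from h import *
go(.544,.0735,.042,1.429)
p,d=capture("scene");cv2.imwrite("pics/s1.png",cv2.resize(p[140:270,170:340],None,fx=4.5,fy=4.5,interpolation=2))
E
```

```text
slide [-0.8  0.1 77.8] twist -0.0009 pos [0.5434 0.0736 0.1198] F [-0.7 -0.4  0.2] open 0.0556 t 1.73 tilt [-0.0024 -0.001  -1.    ]
```

View pics/s1.png

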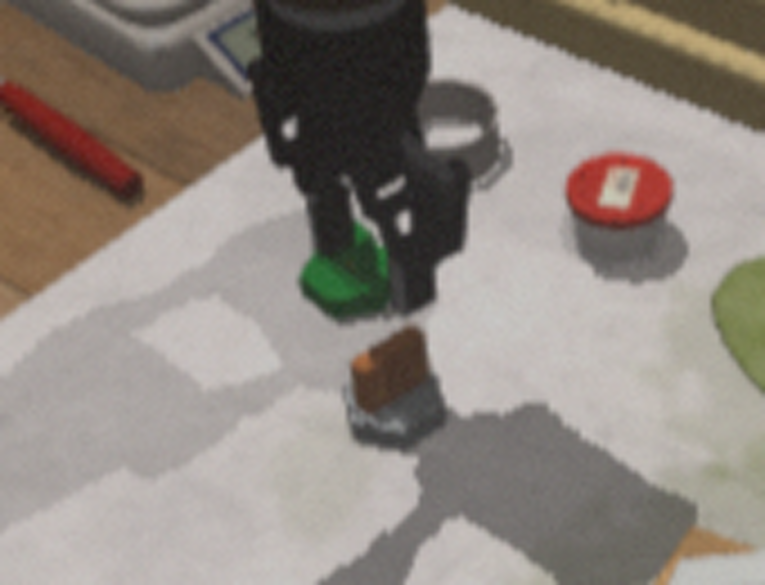

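The crop shows the open jaws directly above the brown grip (390,370), with the green look-alike behind and clear. I'll go down and close.

Request:
step_arm(increments=[{"slide": [-1,0,30],"twist": 0,"claw": 90},{"slide": [-1,0,55],"twist": 0,"claw": 90},{"slide": [-1,0,70],"twist": 0,"claw": 90},{"slide": [-1,0,77],"twist": 0,"claw": 90},{"slide": [-1,0,77],"twist": 0,"claw": 130},{"slide": [-1,0,77],"twist": 0,"claw": 170},{"slide": [-1,0,77],"twist": 0,"claw": 230},{"slide": [-1,0,77],"twist": 0,"claw": 255}], squeeze=40)

```text
clock: 2.78
position: [0.5449, 0.0741, 0.0442]
orientation: [0.223, 3.134, -0.001]
ft_force: [-0.1, 1.4, 4.0]
opening: 0.0133
```

Request:
step_arm(increments=[{"slide": [0,0,0],"twist": 0,"claw": 255},{"slide": [0,0,0],"twist": 0,"claw": 255},{"slide": [0,0,0],"twist": 0,"claw": 255}])

```text
clock: 3.15
position: [0.5449, 0.0741, 0.0443]
orientation: [0.223, 3.134, -0.001]
ft_force: [-0.1, 0.8, 1.1]
opening: 0.0135
```

```bash
python3 - <<'E'
from h import *
go(.544,.0735,.042,1.429)
E
```

```text
slide [ 0.8 -0.7  2.3] twist -0.0 pos [0.5449 0.0741 0.0443] F [-0.1  0.8  1.1] open 0.0135 t 3.15 tilt [ 1.e-04 -8.e-04 -1.e+00]
```

Request:
step_arm(increments=[{"slide": [0,0,-10],"twist": 0,"claw": 255},{"slide": [0,0,-30],"twist": 0,"claw": 255},{"slide": [0,0,-55],"twist": 0,"claw": 255},{"slide": [0,0,-75],"twist": 0,"claw": 255},{"slide": [0,0,-85],"twist": 0,"claw": 255},{"slide": [0,0,-85],"twist": 0,"claw": 255},{"slide": [0,0,-85],"twist": 0,"claw": 255}])

```text
clock: 4.03
position: [0.5441, 0.0742, 0.1282]
orientation: [-0.223, -3.132, 0.001]
ft_force: [-0.1, 0.5, -2.5]
opening: 0.0135
```

```bash
python3 - <<'E'
from h import *
go(.518,-.179,.13,1.827)
for n in("scene","top"):
    p,d=capture(n);cv2.imwrite(f"pics/{n}2.png",p);np.save(f"pics/{n}2.npy",d)
s=cv2.imread("pics/scene2.png");cv2.imwrite("pics/s2.png",cv2.resize(s[130:250,200:320],None,fx=5,fy=5,interpolation=2))
E
```

```text
slide [ -10.  -254.3   -1.6] twist -0.3981 pos [0.5441 0.0742 0.1282] F [-0.1  0.5 -2.5] open 0.0135 t 4.03 tilt [-2.e-03 -6.e-04 -1.e+00]
```

View pics/s2.png

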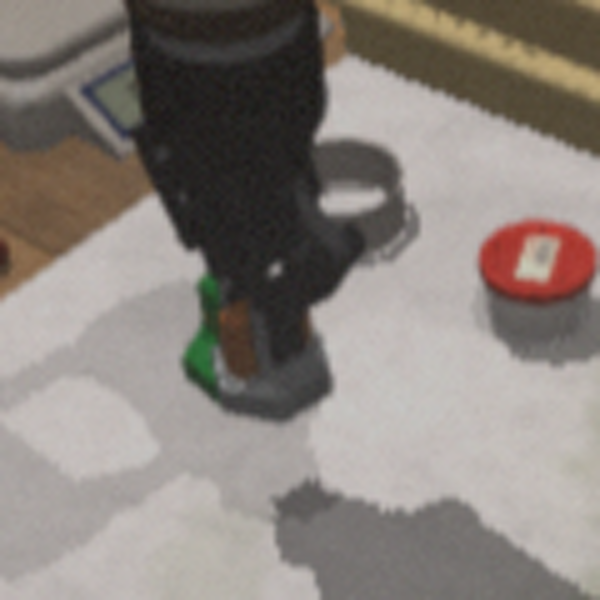

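The crop shows the die held upright in the jaws, level and clear of the table. Next I'll move it over the pocket.

Request:
step_arm(increments=[{"slide": [-2,-25,0],"twist": -0.05,"claw": 255},{"slide": [-4,-70,-1],"twist": -0.12,"claw": 255},{"slide": [-6,-115,-2],"twist": -0.2,"claw": 255},{"slide": [-7,-160,-2],"twist": -0.28,"claw": 255},{"slide": [-8,-200,-2],"twist": -0.35,"claw": 255},{"slide": [-9,-235,-2],"twist": -0.39,"claw": 255},{"slide": [-10,-254,-2],"twist": -0.398,"claw": 255},{"slide": [-10,-254,-2],"twist": -0.398,"claw": 255}])

```text
clock: 5.12
position: [0.5177, -0.1797, 0.1298]
orientation: [0.397, -3.113, -0.0]
ft_force: [-0.3, -0.1, -3.1]
opening: 0.0132
```

```bash
python3 - <<'E'
from h import *
go(.518,-.179,.085,1.827)
for n in("scene","top"):
    p,d=capture(n);cv2.imwrite(f"pics/{n}3.png",p);np.save(f"pics/{n}3.npy",d)
s=cv2.imread("pics/scene3.png");t=cv2.imread("pics/top3.png")
cv2.imwrite("pics/s3.png",np.hstack([cv2.resize(s[220:330,290:390],None,fx=4,fy=4,interpolation=2),cv2.resize(t[220:330,330:430],None,fx=4,fy=4,interpolation=2)]))
E
```

```text
slide [-0.6  0.6 44.8] twist -0.0023 pos [ 0.5177 -0.1797  0.1298] F [-0.3 -0.1 -3.1] open 0.0132 t 5.12 tilt [-2.9e-03 -3.0e-04 -1.0e+00]
```

View pics/s3.png

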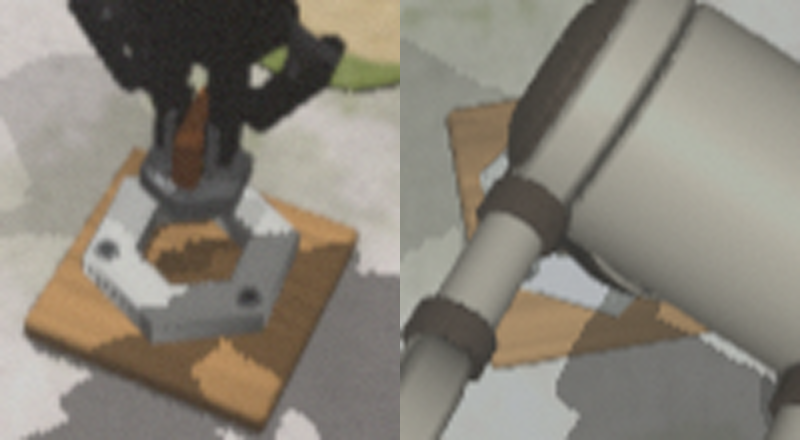

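Request:
step_arm(increments=[{"slide": [0,1,15],"twist": -0.002,"claw": 255},{"slide": [0,1,30],"twist": -0.002,"claw": 255},{"slide": [0,1,40],"twist": -0.002,"claw": 255},{"slide": [0,1,40],"twist": -0.002,"claw": 255},{"slide": [0,1,40],"twist": -0.002,"claw": 255}])

```text
clock: 5.85
position: [0.5177, -0.1772, 0.09]
orientation: [0.404, -3.113, -0.001]
ft_force: [-0.1, 0.0, -2.5]
opening: 0.0138
```

```bash
python3 - <<'E'
from h import *
f=6.5;cv=lambda q:(np.array(q)+.5)/f-.5+[292,250]
for nm,q in(("outer",[(192,97),(372,84),(472,184),(420,318),(237,342),(128,236)]),("inner",[(242,143),(337,137),(390,190),(362,262),(265,268),(212,208)])):
    c,a,r=hexfit(ray("scene",cv(q),.036));print(nm,c.round(4),a.round(3),r.round(4))
go(.518,-.179,.085,1.827)
n="scene";p,d=capture(n);cv2.imwrite(f"pics/{n}4.png",p);np.save(f"pics/{n}4.npy",d)
im=cv2.resize(p[240:315,300:385],None,fx=9,fy=8,interpolation=2)
im=cv2.resize(p[240:315,300:385],None,fx=8,fy=8,interpolation=2)
cv2.imwrite("pics/s4.png",im)
E
```

```text
outer [ 0.5174 -0.1838] 0.272 [0.058  0.0574 0.0557 0.0554 0.0571 0.0575]
inner [ 0.5191 -0.1816] 0.243 [0.0301 0.0292 0.0291 0.0305 0.0296 0.0289]
slide [ 0.2 -1.8  5. ] twist 0.0017 pos [ 0.5177 -0.1772  0.09  ] F [-0.1  0.  -2.5] open 0.0138 t 5.85 tilt [-2.5e-03  1.0e-04 -1.0e+00]
```

View pics/s4.png

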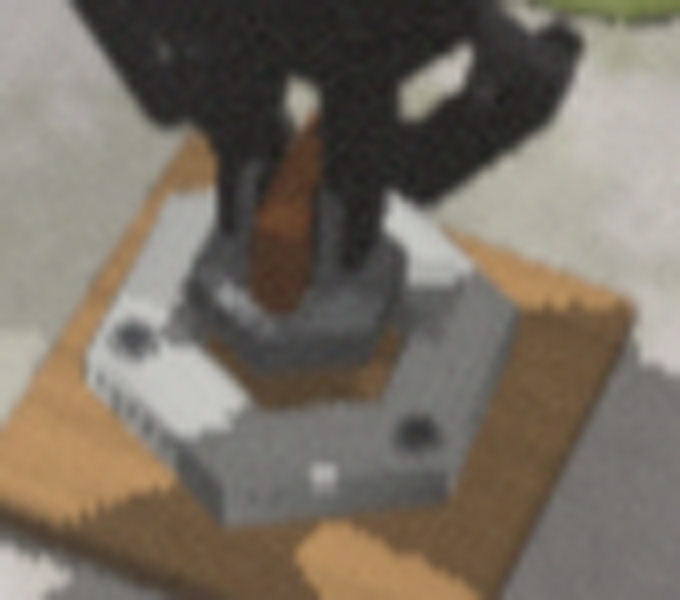

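```bash
python3 - <<'E'
from h import *
cv=lambda q,f=8,o=(300,240):(np.array(q)+.5)/f-.5+o
n="scene"
d=np.load("pics/scene4.npy");X=cloud(n,d);p=cv2.imread("pics/scene4.png")
w=ray(n,cv([(190,287),(250,338),(376,328),(405,258)]),.0617);print(w.round(4))
print(np.linalg.norm(np.diff(w[:,:2],axis=0),axis=1))
# LSQ hex R=28.87(less chamfer) with ordered corners
def fit(w,R):
    def res(q):
        k=np.arange(len(w));a=q[2]+q[3]*0-k*np.pi/3*sg
        return np.r_[w[:,0]-q[0]-R*np.cos(a),w[:,1]-q[1]-R*np.sin(a)]
    best=None
    for sg in(1,-1):
        for a0 in np.arange(0,6.3,.5):
            r=least_squares(res,[w[:,0].mean(),w[:,1].mean(),a0,0])
            if best is None or r.cost<best[0]:best=(r.cost,r.x[:3],np.abs(r.fun).max())
    return best
b=fit(w,.02887);print("die",b, "yaw mod", (b[1][2]%(np.pi/3)))
i=ray(n,cv([(242,143),(337,137),(390,190),(362,262),(265,268),(212,208)],6.5,(292,250)),.036);b=fit(i,.0303);print("pocket",b,b[1][2]%(np.pi/3))
# depth: die top face points
r=X[262:290,318:352].reshape(-1,3);m=(r[:,2]>.057)&(r[:,2]<.066)&(abs(r[:,0]-.52)<.05)&(abs(r[:,1]+.18)<.05);g=r[m];print(m.sum(),np.median(g[:,2]))
E
```

```text
[[ 0.4945 -0.1613  0.0617]
 [ 0.4905 -0.183   0.0617]
 [ 0.5125 -0.2063  0.0617]
 [ 0.5357 -0.1994  0.0617]]
[0.022077   0.03205682 0.02425823]
die (np.float64(1.7799536623982206e-05), array([ 0.51692221, -0.17843066,  2.38093479]), np.float64(0.0036058935593722887)) yaw mod 0.28653968487779125
pocket (np.float64(4.340143950291737e-06), array([ 0.51914695, -0.18162674,  7.57325207]), np.float64(0.0016173459315846385)) 0.2428692132682031
195 0.06157688813756668
```

Request:
step_arm(increments=[{"slide": [-1,-2.5,3],"twist": 0,"claw": 255},{"slide": [-1,-2.5,6],"twist": 0,"claw": 255},{"slide": [-1,-2.5,6],"twist": 0,"claw": 255},{"slide": [-1,-2.5,6],"twist": 0,"claw": 255}])

```text
clock: 6.4
position: [0.5194, -0.1795, 0.0843]
orientation: [0.404, -3.113, -0.0]
ft_force: [1.5, 0.1, -2.0]
opening: 0.0134
```

```bash
python3 - <<'E'
from h import *
go(.519,-.18,.078,1.825)
E
```

```text
slide [ 0.5 -0.4  6.3] twist 0.0036 pos [ 0.5194 -0.1795  0.0843] F [ 1.5  0.1 -2. ] open 0.0134 t 6.4 tilt [-2.2e-03 -1.0e-04 -1.0e+00]
```

Request:
step_arm(increments=[{"slide": [0,0,1.5],"twist": 0,"claw": 255},{"slide": [0,0,3],"twist": 0,"claw": 255},{"slide": [0,0,4.5],"twist": 0,"claw": 255},{"slide": [0,0,5],"twist": 0,"claw": 255},{"slide": [0,0,5],"twist": 0,"claw": 255}])

```text
clock: 7.02
position: [0.5194, -0.1795, 0.0792]
orientation: [0.404, -3.113, -0.0]
ft_force: [-0.5, 0.6, -2.3]
opening: 0.0133
```

Request:
step_arm(increments=[{"slide": [0,0,1],"twist": 0,"claw": 255},{"slide": [0,0,2],"twist": 0,"claw": 255},{"slide": [0,0,2],"twist": 0,"claw": 255}])

```text
clock: 7.4
position: [0.5193, -0.1794, 0.077]
orientation: [0.403, -3.113, -0.001]
ft_force: [0.1, 0.1, -3.0]
opening: 0.0133
```

Still no contact and the die foot is about 3 mm below the plate top, so it's entering the pocket.

Request:
step_arm(increments=[{"slide": [0,0,1],"twist": 0,"claw": 255},{"slide": [0,0,2],"twist": 0,"claw": 255},{"slide": [0,0,3],"twist": 0,"claw": 255},{"slide": [0,0,3],"twist": 0,"claw": 255}])

```text
clock: 7.9
position: [0.5192, -0.1794, 0.0739]
orientation: [0.404, -3.113, -0.001]
ft_force: [-0.4, -0.9, -2.8]
opening: 0.0131
```

Request:
step_arm(increments=[{"slide": [0,0,1],"twist": 0,"claw": 255},{"slide": [0,0,2],"twist": 0,"claw": 255},{"slide": [0,0,3],"twist": 0,"claw": 255},{"slide": [0,0,4],"twist": 0,"claw": 255},{"slide": [0,0,4],"twist": 0,"claw": 255}])

```text
clock: 8.52
position: [0.5191, -0.1793, 0.0698]
orientation: [0.403, -3.113, -0.001]
ft_force: [0.6, 0.3, -2.9]
opening: 0.0134
```

```bash
python3 - <<'E'
from h import *
go(.519,-.18,.0643,1.825)
n="scene";p,d=capture(n)
cv2.imwrite("pics/s5.png",cv2.resize(p[240:315,300:385],None,fx=8,fy=8,interpolation=2))
E
```

```text
slide [ 0.3 -0.6  5.5] twist 0.0036 pos [ 0.5191 -0.1793  0.0698] F [ 0.6  0.3 -2.9] open 0.0134 t 8.53 tilt [-2.9e-03  3.0e-04 -1.0e+00]
```

View pics/s5.png

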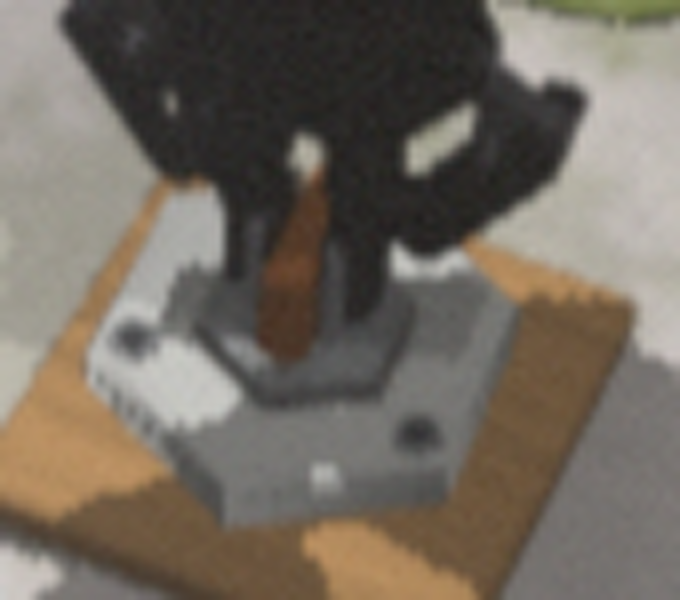

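The crop shows the die most of the way into the pocket (top face around (310,340)), standing about 5 mm proud with no contact force. I'll carry on down to the floor in small steps.

Request:
step_arm(increments=[{"slide": [0,0,1],"twist": 0,"claw": 255},{"slide": [0,0,2],"twist": 0,"claw": 255},{"slide": [0,0,3],"twist": 0,"claw": 255},{"slide": [0,0,4],"twist": 0,"claw": 255},{"slide": [0,0,4],"twist": 0,"claw": 255}])

```text
clock: 9.2
position: [0.5191, -0.1793, 0.0657]
orientation: [0.403, -3.113, -0.001]
ft_force: [0.8, 0.4, -2.4]
opening: 0.0136
```

Request:
step_arm(increments=[{"slide": [0,0,0.5],"twist": 0,"claw": 255},{"slide": [0,0,1],"twist": 0,"claw": 255},{"slide": [0,0,1],"twist": 0,"claw": 255}])

```text
clock: 9.57
position: [0.519, -0.1793, 0.0647]
orientation: [0.403, -3.113, -0.001]
ft_force: [-1.8, -0.2, -2.6]
opening: 0.0136
```

Request:
step_arm(increments=[{"slide": [0,0,0.5],"twist": 0,"claw": 255},{"slide": [0,0,0.5],"twist": 0,"claw": 255},{"slide": [0,0,0.8],"twist": 0,"claw": 255},{"slide": [0,0,0.8],"twist": 0,"claw": 255}])

```text
clock: 10.07
position: [0.5191, -0.1793, 0.0643]
orientation: [0.404, -3.113, -0.001]
ft_force: [-3.0, 0.6, 2.3]
opening: 0.0132
```

Fz has gone from −2.6 to +2.3 N at TCP z 0.0643 m, which matches the die resting on the pocket floor. I'll release.

Request:
step_arm(increments=[{"slide": [0,0,0],"twist": 0,"claw": 200},{"slide": [0,0,0],"twist": 0,"claw": 150},{"slide": [0,0,0],"twist": 0,"claw": 110},{"slide": [0,0,0],"twist": 0,"claw": 100}])

```text
clock: 10.58
position: [0.5192, -0.1794, 0.0643]
orientation: [0.404, -3.113, -0.001]
ft_force: [0.4, 0.7, 1.1]
opening: 0.0522
```

Request:
step_arm(increments=[{"slide": [0,0,-10],"twist": 0,"claw": 100},{"slide": [0,0,-35],"twist": 0,"claw": 100},{"slide": [0,0,-65],"twist": 0,"claw": 100},{"slide": [20,40,-95],"twist": 0,"claw": 100},{"slide": [40,90,-120],"twist": 0,"claw": 100},{"slide": [50,140,-130],"twist": 0,"claw": 100},{"slide": [60,190,-135],"twist": 0,"claw": 100},{"slide": [60,210,-135],"twist": 0,"claw": 100}])

```text
clock: 11.58
position: [0.4072, 0.0102, 0.2008]
orientation: [0.407, -3.114, -0.0]
ft_force: [0.8, -1.2, -0.0]
opening: 0.0518
```

Request:
step_arm(increments=[{"slide": [10,45,-10],"twist": 0,"claw": 100},{"slide": [15,90,-15],"twist": 0,"claw": 100},{"slide": [15,110,-20],"twist": 0,"claw": 100},{"slide": [15,110,-20],"twist": 0,"claw": 100}])

```text
clock: 12.08
position: [0.3645, 0.1135, 0.2218]
orientation: [-0.411, 3.113, -0.0]
ft_force: [0.5, -0.6, 1.0]
opening: 0.0516
```

```bash
python3 - <<'E'
from h import *
print(get_state()["clock"],get_state()["position"])
for n in("scene","top"):
    p,d=capture(n);cv2.imwrite(f"pics/{n}6.png",p);X=cloud(n,d)
    if n=="top":
        s=X[228:318,334:424].reshape(-1,3);ok=(s[:,2]<.2)&(d[228:318,334:424].ravel()>0)
        c=p[228:318,334:424].reshape(-1,3).astype(int)
        m=ok&(s[:,2]>.06);g=s[m];print("grip",m.sum(),g.mean(0).round(4),g[:,2].max().round(4),np.percentile(g[:,2],[5,50,95]).round(4))
        A=np.c_[g[:,:2]-g[:,:2].mean(0),np.ones(len(g))];print("slope",np.linalg.lstsq(A,g[:,2],rcond=None)[0].round(3))
        r=np.hypot(s[:,0]-.5183,s[:,1]+.179)
        for a,b in((.012,.022),(.032,.044)):
            k=ok&(r>a)&(r<b)&(s[:,2]>.025)&(s[:,2]<.045);print(a,k.sum(),np.median(s[k,2]).round(4))
E
python3 - <<'E'
import cv2,numpy as np
s=cv2.imread("pics/scene6.png");t=cv2.imread("pics/top6.png")
cv2.imwrite("pics/s6.png",np.hstack([cv2.resize(s[240:340,290:390],(400,400),interpolation=2),cv2.resize(t[225:325,330:430],(400,400),interpolation=2)]))
E
```

```text
12.075 [0.36446148 0.11346097 0.22178911]
grip 163 [ 0.5176 -0.1776  0.0707] 0.0757 [0.0662 0.0709 0.0744]
slope [ 0.033 -0.125  0.071]
0.012 173 0.0362
0.032 694 0.0361
```

View pics/s6.png

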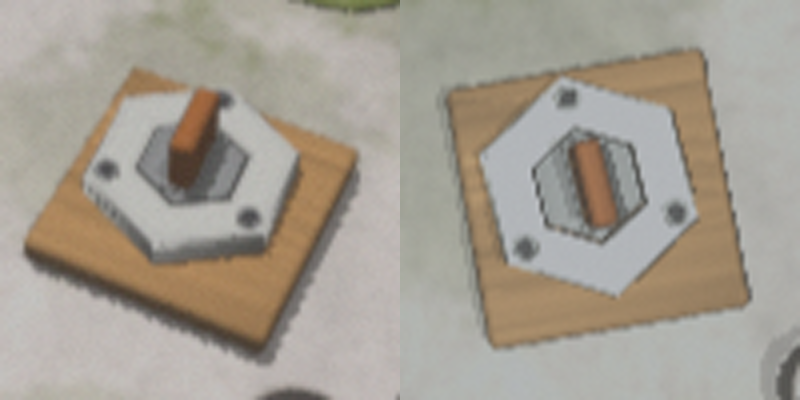

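View pics/top6.png

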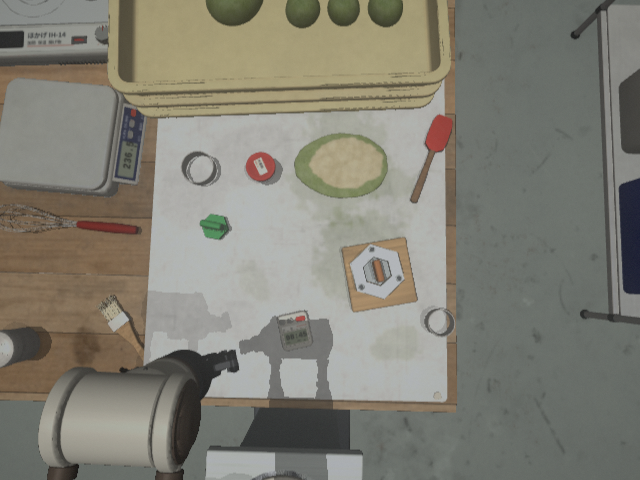

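The die face is at 36.2 mm and the plate at 36.1 mm, so it's flush. The bystanders look unmoved. The slope I fitted to the narrow grip top was noisy, so I'll check tilt on the steel face before handing in.

```bash
python3 - <<'E'
from h import *
S=[];
for _ in range(6):
    p,d=capture("top");S.append(cloud("top",d)[228:318,334:424].reshape(-1,3))
s=np.mean(S,0);r=np.hypot(s[:,0]-.5183,s[:,1]+.179)
for a,b in((.0,.023),(.032,.045)):
    k=(r>a)&(r<b)&(s[:,2]>.031)&(s[:,2]<.041);g=s[k]
    A=np.c_[g[:,:2]-[.5183,-.179],np.ones(len(g))];print(k.sum(),np.linalg.lstsq(A,g[:,2],rcond=None)[0].round(4))
finish_job()
E
```

```text
219 [0.0013 0.0069 0.0362]
753 [-0.0005  0.0002  0.036 ]
the job is handed in; nothing more can be done
```

The hex die is seated in the pocket, flush with the plate and let go, and the job is handed in at about 12.4 s of the 72 s allowed. No verdict came back.

I picked the steel die up by its wooden grip and lifted it upright. I then turned it about 0.4 rad to match the plate and lowered it in small steps. It dropped in without needing any shuffling; the tool force showed little more than the die's own weight until a touch of about 5 N at the pocket floor.

**Last checks:**
- **Seating:** the die face is at 36.2 mm and the plate at 36.0 mm, with the face tilted less than 0.01 rad.
- **Position:** the grip is about 9 mm from the board centre as I measured it in the top view, within the 15 mm limit.
- **Surroundings:** the arm was well clear of everything. The timer, rings, tub and green look-alike looked unmoved in the picture.

**Disagreements:**
- **Cameras:** the two differed by about 3 mm in y, so I aimed between them.
- **Grip-top tilt:** a fit on the narrow grip top gave a slope of 0.125. I put that down to edge noise, because the steel face fit did not support it.

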